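# Open the child-resistant cap of a parts-cleaner canister

### The job

Open the white canister of parts cleaner that is strapped in its holder: its black child-resistant cap, on the slanted neck, must be pressed down and, while held down, turned anticlockwise past its ratchet teeth. Then take the cap off and set it down gently, right way up, in the wide empty well of the steel parts tray. Leave the other things on the bench where they are.

Things in the scene. Friction and masses are not known exactly. Their poses are not given: they have to be found in the camera images.
- cap: Black ribbed round child-resistant cap, 50 mm diameter, 35 mm high, 40 g, on the canister's slanted neck. Origin: centre of its open lower rim; z: its axis, out through its closed flat top. On the neck its z is the neck's z (30 degrees from vertical) and its x starts along the neck's x. Its whole side may be gripped: 12 mm lie free between its lower rim and the canister's shoulder.
- cap_top (a point): Centre of the cap's flat top, 35 mm above its rim. Three lugs inside the cap lie behind ratchet teeth on the neck: unpressed, it turns only 4 degrees and cannot come off. Pressed at least 3 mm along its axis and kept down, it turns anticlockwise (looking down on its top). After 50 to 85 degrees it is free: let up, it springs up about 5 mm; then it lifts straight off along the axis in 25 mm.
- liner (a joint): Spring liner under the cap's top: how far the cap is pressed down, in m. 0: closed, at rest, pushing back with 6 N; 0.003: teeth just cleared, 9.6 N; 0.0055: stop, 12.6 N; -0.005: cap sprung up or off. Besides the spring, turning takes little.
- neck_base (a point): Foot of the neck, on its axis, on the slanted shoulder. z: the neck's axis, outwards and up, leaning 30 degrees from vertical towards the canister's front; y: level. The neck is 36 mm long and 30 mm thick, its ratchet lugs 40 mm over all. The closed cap's rim is at z = 12 mm, its top at 47 mm. Nothing of the canister stands above the shoulder's slanted plane.
- canister: White 3 l canister, 150 x 104 mm, 196 mm high, slanted neck at its front, moulded handle at its back, strapped in a dark steel holder (158 x 150 mm) bolted to the bench: it does not move. Origin: centre of the holder's underside, on the bench; z up, x from front to back (the neck leans to -x).
- tray: Steel parts tray, 190 x 150 mm, loose (0.6 kg), floor 2 mm thick, walls 18 mm high and 2 mm thick. A wall across it at x = 45 mm (16 mm high) parts a wide empty well (x from -93 to 44 mm) from a narrow one that holds two nuts. Origin: centre of its underside; z up, x along its 190 mm side.
- tray_well (a point): Centre of the wide empty well's floor, on top of the floor; well 137 mm (along x) by 146 mm (along y); axes as the tray's.
- spray_can: Bystander: upright spray can, 66 mm diameter, 193 mm high. Origin: centre of its underside.
- solvent_tin: Bystander: round steel tin with a screw lid, 84 mm diameter, 132 mm high. Origin: centre of its underside.
- filler_tub: Bystander: round grey plastic tub with a white lid, 120 mm diameter, 91 mm high. Origin: centre of its underside.
- hammer: Bystander: hammer with a wooden handle, 260 mm long, lying along its x axis. Origin: its middle, on the bench.
- timber: Bystander: offcut of timber, 300 x 90 x 45 mm, lying flat. Origin: centre of its underside.
- wrench: Bystander: flat steel spanner, 170 x 38 x 8 mm, lying along its x axis. Origin: centre of its underside.
- flange_bolt: Bystander: short bolt with washers and a rubber bush, standing on end, 31 mm diameter, 47 mm high. Origin: centre of its underside.
There are look-alikes about, which are no part of the job. There is more than one size of the cap; the job needs the smallest.

How it is judged:
By the outcome, as a careful person would: the job done as asked, in the order asked, and still so for the second after the job is handed in, with the robot touching nothing.
It also fails if it takes over 51 s, if anything falls off the work surface, if the arm or the gripper's body presses on something with over 40 N, if the wrist force passes 120 N, or if a joint passes its speed limit or range.

### The arm

A 7-joint arm with a two-finger parallel gripper is mounted at the origin on the work surface. World frame = base frame: x ahead of the robot, y to its left, z up, the work surface at z = 0. Lengths are in m, angles in rad, forces in N, time in s.
With the tool pointing down it reaches from about 0.4 to 0.875 m from the base axis. Payload 19.3 kg.
Tool frame: the origin (TCP) lies between the finger pads; the fingertips stand 19 mm ahead of it and the grasp point (between the pads) is the TCP; z points along the fingers, y is the direction in which the jaws open and shut (so a half turn about z gives the same grasp; the last joint's range is limited). The gripper opens to 85 mm and grips with 20 to 120 N. Pads are 22 mm wide; open, the fingers measure 114 mm over their backs; the gripper's body (76 mm by 85 mm) begins 54 mm behind the grasp point. The pads swing forward as they close: fully open they stand 13 mm farther back than shut.
Start: joints at [1.261, 0.521, -0.036, 1.599, 0.021, 1.021, -0.113], TCP at [0.148, -0.607, 0.25] pointing down, gripper open.
Joint ranges: [-2.91, 2.91], [-0.3, 2.13], [-1.5, 1.42], [0.17, 2.43], [-1.26, 4.41], [0.16, 1.93], [-2.52, 2.52]. Speed limits (rad/s): [1.89, 1.89, 2.39, 2.39, 3.01, 3.01, 3.01].

### API

Orientations are given as [roll, pitch, yaw] about the fixed x, y, z axes, in that order (R = Rz(yaw) Ry(pitch) Rx(roll)).
In Python, from workcell import status, imaging, bot gives the robot as it stands.
- The arm moves only by the shell command python3 -m handwheel 'ROWS' [FORCE]. ROWS is JSON, a list of rows, each an object with "offset": the shift along the tool's x, y, z in mm, a list of three; "rot": the turn, a rotation vector about the tool's x, y, z in degrees, a list of three; "claw": the opening, from -1 (shut) to 1 (fully open). A call has 1 to 12 rows; each row shifts and turns the commanded pose from where the row before left it, along the tool's axes as they then stand; what a row does not reach is not made up. A row lasts 1/10 s, in which the tool goes at most 50 mm and 8.59 degrees, less where a joint would pass 70% of its speed; a pose out of reach is approached as far as the arm can. A call is refused whole if a number of a shift passes 50 or a number of a turn 8.59, either way. A call with a gripper value outside its range is refused whole. The fingers move at their own pace and stop on an object; FORCE is the grip in N (left out, the last holds). Time passes only in rows, so rows that do not move let the fingers close. It gives the time, the measured TCP pose, the force and the opening at its end, in the units of the state.
- status.observe(): the state, without advancing time (a new reading comes with each control period).
- imaging.grab_frame(name): name is "side" or "top" or "wrist"; returns a dict with "color" (420x560x3 uint8, red, green, blue), "range_z" (420x560 float32, m along the optical axis (not along the pixel's ray), 0 where there is no reading), "fx", "fy", "cx", "cy" (pixels), "camera_from_world" (4x4, takes a point from world to camera coordinates). Camera axes: x right, y down, z forward; pixel columns grow to the right and rows downward; lengths in m; the calibration is good to about 2 mm. A picture is of the moment at which its call begins.
- bot.job_done(): hands the job in, once; it reports no verdict.
Trained networks look in the newest picture that a camera, given by its name, has taken for a name from the list of things; names that differ only in an ending like _2 or _b are one class to them, and where a whole thing is asked for, a point or a joint stands for the part that bears it (a point fixed in the world has none). Each returns a list of dicts, best first, with "conf" (0 to 1); they miss things now and then, are a little off and sometimes report something else, mostly with a low value. They report only what shows in the picture. A call takes as long as a camera call. They do not tell look-alikes from the thing itself.
- imaging.regions_of(thing, camera): "region" (420x560 bool, what is visible of it) and "box" ([centre column, centre row, width, height] in pixels, round what is visible of it).
- imaging.mark_of(thing, camera): "uv" ([column, row] in pixels: a listed point, or the origin of a listed thing).
The state is a dict: "clock": time; "qpos": joint angles; "qd": joint speeds; "joint_efforts": joint torques, N m; "position": TCP position; "tool_rot": TCP orientation; "force": force on the tool from outside, world axes, zero at the start; "moment": the same for the moment, N m; "grip_width": finger opening in m.
Only numpy, scipy, OpenCV 4.12 (cv2) and the standard library are available. Lean on these libraries where they do the work, as an engineer would, in place of code of your own. Each camera call takes 0.05 s, during which the arm holds its last target.

## Working session

There is one attempt and no reset: what is moved stays moved. The work goes in short steps, Python scripts to look and compute and a shell command to move; the robot and the scene stay as the last step left them, time stands still between calls to the robot, and variables do not carry over. Pictures are saved under pics/ and viewed, and the job is handed in when it is done.

```bash
ls; mkdir -p pics
python3 - <<'E'
from workcell import status, imaging, bot
import cv2
s=status.observe(); print({k:(v if not hasattr(v,'round') else v) for k,v in s.items()})
for n in ['side','top','wrist']:
    f=imaging.grab_frame(n); cv2.imwrite(f'pics/{n}0.png',f['color'][:,:,::-1]); print(n,f['fx'],f['camera_from_world'].round(3).tolist())
E
```

```text
pics
{'clock': 0.0, 'qpos': array([ 1.26079521,  0.52202428, -0.03632613,  1.59997338,  0.02118174,
        1.02110435, -0.11280094]), 'qd': array([-0.00050888,  0.00018991, -0.00079839, -0.00096306, -0.00025417,
        0.00015954, -0.00113394]), 'joint_efforts': array([ 6.69657475e-04, -9.27127218e+01,  1.98039114e+00, -3.69936669e+01,
        1.79162342e-02,  8.01991497e-03, -6.68307803e-05]), 'position': array([ 0.14834187, -0.60682823,  0.24973173]), 'tool_rot': array([-3.14046941e+00,  6.48793567e-05,  2.39778965e-01]), 'force': array([1.13497463, 0.43461751, 0.31969546]), 'moment': array([-0.00262663,  0.0137325 ,  0.01120543]), 'grip_width': 0.08534665338113118}
side 452.71669240816914 [[-0.96, -0.281, -0.002, 0.51], [-0.211, 0.724, -0.657, 0.235], [0.186, -0.63, -0.754, 1.172], [0.0, 0.0, 0.0, 1.0]]
top 535.2921241495692 [[0.003, -1.0, 0.005, -0.038], [-0.99, -0.003, -0.138, 0.54], [0.138, -0.004, -0.99, 1.765], [0.0, 0.0, 0.0, 1.0]]
wrist 302.377619595033 [[0.237, -0.971, -0.001, -0.625], [-0.921, -0.225, 0.316, -0.041], [-0.308, -0.074, -0.949, 0.381], [0.0, 0.0, 0.0, 1.0]]
```

View pics/side0.png

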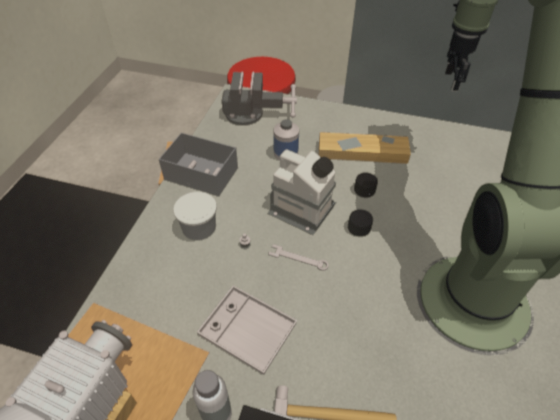

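View pics/top0.png

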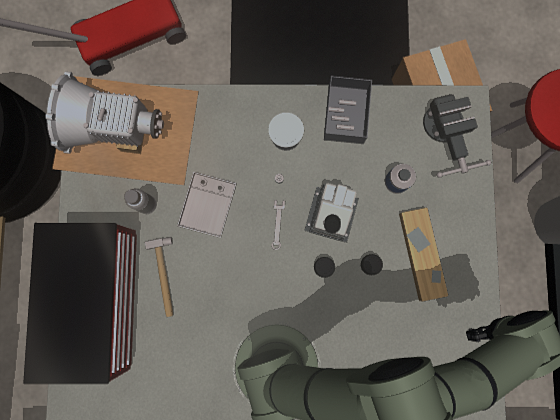

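View pics/wrist0.png

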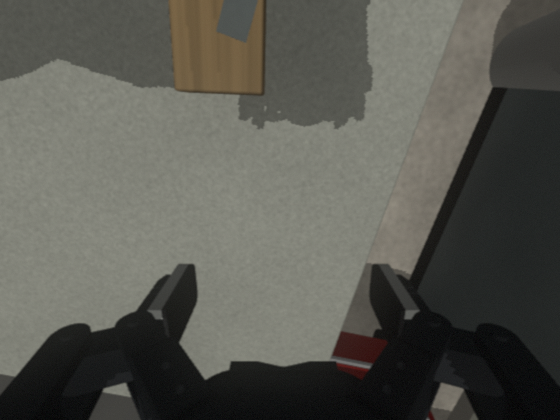

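The canister's cap is at top (332,223) / side (322,167). The look-alikes are two loose black caps on the bench, at top (324,266) and (371,264) / side (360,222) and (366,184). I choose the one on the slanted neck and will check it in a crop.

```bash
cat > h.py <<'E'
from workcell import status, imaging, bot
import numpy as np, cv2
from scipy.spatial.transform import Rotation as R
def cloud(f):
    z=f['range_z']; v,u=np.mgrid[:420,:560]
    P=np.stack([(u-f['cx'])/f['fx']*z,(v-f['cy'])/f['fy']*z,z],-1)
    T=np.linalg.inv(f['camera_from_world']); return P@T[:3,:3].T+T[:3,3]
def crop(f,u,v,r,name,k=4):
    c=f['color'][max(0,v-r):v+r,max(0,u-r):u+r,::-1]; cv2.imwrite(name,cv2.resize(c,None,fx=k,fy=k,interpolation=cv2.INTER_CUBIC))
E
python3 - <<'E'
from h import *
np.set_printoptions(precision=4,suppress=True)
for n in ['side','top']:
    f=imaging.grab_frame(n); W=cloud(f); np.savez(f'{n}.npz',W=W,c=f['color'],z=f['range_z'])
    for t in ['cap','canister','tray','tray_well']:
        if t!='tray_well':
            for r in imaging.regions_of(t,n)[:3]:
                m=r['region']&(f['range_z']>0); p=W[m]
                print(n,t,round(r['conf'],2),np.array(r['box']).astype(int),m.sum(),'mean',p.mean(0),'p5',np.percentile(p,3,0),'p95',np.percentile(p,97,0))
    for t in ['cap','cap_top','neck_base','canister','tray','tray_well']:
        for r in imaging.mark_of(t,n)[:3]:
            u,v=np.array(r['uv']).round().astype(int); print(n,t,'mark',round(r['conf'],2),u,v,W[v,u])
    if n=='side': crop(f,315,190,60,'pics/crop_s.png',6)
    else: crop(f,332,215,45,'pics/crop_t.png',6)
E
```

```text
side cap 0.82 [360 222  27  25] 570 mean [ 0.3262 -0.1463  0.0379] p5 [ 0.2959 -0.1841  0.0034] p95 [ 0.3573 -0.1236  0.0522]
side cap 0.54 [323 165  24  23] 335 mean [ 0.4519 -0.1614  0.2089] p5 [ 0.4283 -0.1859  0.1856] p95 [ 0.4765 -0.1454  0.2251]
side cap 0.38 [334 403 122  29] 1382 mean [0.3144 0.3821 0.0237] p5 [0.1802 0.3545 0.016 ] p95 [0.4166 0.4088 0.0284]
side canister 0.65 [302 192  62  82] 3800 mean [ 0.5036 -0.1491  0.1057] p5 [ 0.4254 -0.2075  0.0033] p95 [ 0.5844 -0.1132  0.1962]
side tray 0.81 [247 332  99  85] 4665 mean [0.5342 0.2387 0.0047] p5 [ 0.4436  0.1566 -0.0015] p95 [0.6329 0.3192 0.0205]
side cap mark 0.93 363 188 [ 0.3389 -0.2827  0.0415]
side cap mark 0.74 318 168 [ 0.4608 -0.1479  0.2161]
side cap mark 0.66 357 228 [ 0.33   -0.1262  0.0365]
side cap_top mark 0.93 360 213 [ 0.331  -0.1756  0.0464]
side cap_top mark 0.93 366 183 [ 0.3334 -0.3013  0.0466]
side cap_top mark 0.87 326 163 [ 0.4445 -0.1711  0.2175]
side neck_base mark 0.45 316 171 [ 0.4661 -0.1518  0.2003]
side canister mark 0.68 304 209 [ 0.4868 -0.1274  0.067 ]
side tray mark 0.93 247 330 [
[... 722 characters left out ...]
81 369 264 [ 0.334  -0.3045  0.0564]
top cap mark 0.62 330 220 [ 0.4615 -0.164   0.2186]
top cap mark 0.58 324 267 [ 0.3237 -0.1564  0.0608]
top cap_top mark 0.88 324 266 [ 0.3272 -0.1572  0.0504]
top cap_top mark 0.63 332 224 [ 0.4499 -0.1703  0.2139]
top cap_top mark 0.55 372 265 [ 0.3309 -0.3155  0.0487]
top canister mark 0.58 330 217 [ 0.4713 -0.1647  0.2116]
top canister mark 0.31 424 254 [ 0.3678 -0.4899  0.0423]
top canister mark 0.17 279 182 [ 0.6118 -0.0076  0.0242]
top tray mark 0.84 208 208 [ 0.5251  0.2363 -0.0033]
top tray mark 0.35 333 225 [ 0.4468 -0.1733  0.2146]
top tray_well mark 0.6 206 212 [ 0.5111  0.2426 -0.0015]
top tray_well mark 0.58 167 275 [ 0.2966  0.3692 -0.0025]
```

```bash
python3 -c "
import cv2,numpy as np
a=cv2.resize(cv2.imread('pics/crop_s.png'),(400,400));b=cv2.resize(cv2.imread('pics/crop_t.png'),(400,400));cv2.imwrite('pics/crop.png',np.hstack([a,b]))"
```

```text
(no output)
```

View pics/crop.png

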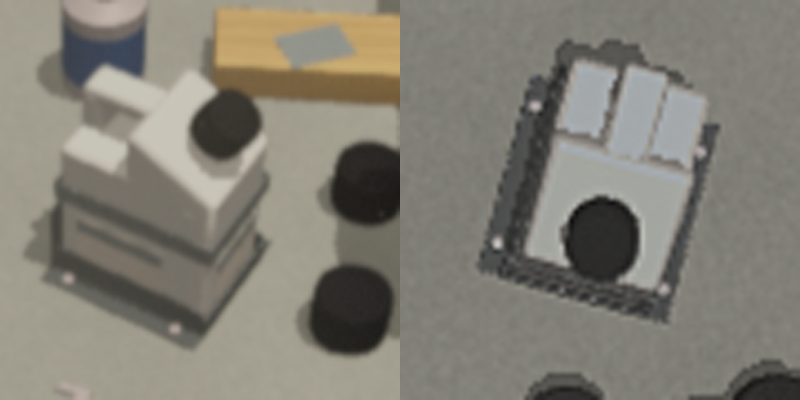

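The crop confirms it: the black ribbed cap sits on the slanted neck of the white canister, at crop (225,125) left and (602,238) right. Next I'll measure the axis and the tray.

Run:
```python
from h import *
np.set_printoptions(precision=4,suppress=True)
for n in ['side','top']:
    d=np.load(f'{n}.npz'); W=d['W']; c=d['c'].astype(int); g=c.sum(-1)
    ok=(np.abs(W[...,0]-0.5)<.13)&(np.abs(W[...,1]+.165)<.13)&(W[...,2]>.1)
    white=ok&(g>330)
    # shoulder plane: front slope white points
    p=W[white&(W[...,2]<.205)&(W[...,2]>.12)]
    best=None;rng=np.random.default_rng(0)
    for i in range(3000):
        a=p[rng.choice(len(p),3,False)]; nn=np.cross(a[1]-a[0],a[2]-a[0]); l=np.linalg.norm(nn)
        if l<1e-9: continue
        nn/=l; nn*=np.sign(nn[2])
        if abs(nn[2]-.866)>.12: continue
        k=np.abs((p-a[0])@nn)<.003
        if best is None or k.sum()>best[0]: best=(k.sum(),k)
    q=p[best[1]]; c0=q.mean(0); nn=np.linalg.svd(q-c0)[2][2]; nn*=np.sign(nn[2])
    print(n,'shoulder',len(q),c0,nn,'tilt',np.degrees(np.arccos(nn[2])),'az',np.degrees(np.arctan2(nn[1],nn[0])))
    k=ok&(g<200)&(W[...,2]>.175)&(np.hypot(W[...,0]-.452,W[...,1]+.168)<.045)
    p=W[k]; h=(p-c0)@nn; print('cap n',len(p),'height over shoulder pct',np.percentile(h,[5,25,50,75,95]))
    t=p[np.abs(h-np.percentile(h,80))<.006]; print('top mean',t.mean(0),'ext',np.ptp(t,axis=0))
    # tray
    k=(np.abs(W[...,0]-.535)<.14)&(np.abs(W[...,1]-.24)<.13)&(W[...,2]>.011)&(W[...,2]<.028)
    q=W[k]; r=cv2.minAreaRect((q[:,:2]*1000).astype(np.float32)); print('tray',r,len(q))
    # canister body
    k=ok&(W[...,2]>.1); r=cv2.minAreaRect((W[k][:,:2]*1000).astype(np.float32)); print('can',r)
```

```text
side shoulder 543 [ 0.4777 -0.1648  0.178 ] [-0.4879  0.1313  0.863 ] tilt 30.349350580424755 az 164.93315516324654
cap n 278 height over shoulder pct [0.0228 0.0364 0.0454 0.0478 0.0501]
top mean [ 0.4469 -0.1655  0.2154] ext [0.0388 0.0495 0.0251]
tray ((505.4696044921875, 257.5389404296875), (174.51748657226562, 264.56451416015625), 74.9671630859375) 890
can ((503.97894287109375, -182.54656982421875), (111.75389862060547, 160.67803955078125), 76.5311508178711)
top shoulder 347 [ 0.4815 -0.1788  0.1821] [-0.4707  0.1268  0.8732] tilt 29.17306073356959 az 164.9181870941434
cap n 244 height over shoulder pct [0.0198 0.0397 0.0454 0.0483 0.0521]
top mean [ 0.4462 -0.1692  0.2163] ext [0.0437 0.0452 0.0287]
tray ((536.8229370117188, 240.65554809570312), (271.4033203125, 258.5361022949219), 0.6214304566383362) 458
can ((500.493408203125, -187.41909790039062), (111.5045394897461, 156.8454132080078), 74.3735580444336)
```

```bash
cat >> h.py <<'E'
n=np.array([-.4828,.130,.866]); n/=np.linalg.norm(n)
lev=np.cross([0,0,1],n); lev/=np.linalg.norm(lev)   # level dir
def tool(y,z):
    z=z/np.linalg.norm(z); y=y-z*(y@z); y/=np.linalg.norm(y); return np.column_stack([np.cross(y,z),y,z])
def cur():
    s=status.observe(); return s,np.array(s['position']),R.from_euler('xyz',s['tool_rot']).as_matrix()
def go(p,M=None):
    s,q,C=cur(); 
    print('t',s['clock'],'pos',np.round(q,4),'q',np.round(s['qpos'],2),'w',round(s['grip_width'],4),'F',np.round(s['force'],1))
    print('offset mm (tool)',np.round(C.T@(np.array(p)-q)*1000,1),'|',np.linalg.norm(np.array(p)-q)*1000)
    if M is not None: print('rotvec deg',np.round(R.from_matrix(C.T@M).as_rotvec(degrees=True),1))
TOP=np.array([.448,-.169,.215]); A=tool(lev,-n)
if A[1,1]>0: A=tool(-lev,-n)
E
python3 -c "
from h import *
print(A.round(3)); go(TOP+.105*n,A)"
```

```text
[[ 0.836 -0.26   0.483]
 [-0.225 -0.966 -0.13 ]
 [ 0.5   -0.    -0.866]]
t 1.15 pos [ 0.1484 -0.6071  0.2503] q [ 1.26  0.52 -0.04  1.6   0.02  1.02 -0.11] w 0.0855 F [-0.1 -0.8 -0.5]
offset mm (tool) [ 349.  -379.7  -55.6] | 518.7811631159967
rotvec deg [-7.5 29.4 28.1]
```

```bash
python3 -m handwheel '[{"offset":[25,-27,-4],"rot":[0,0,0],"claw":1},{"offset":[25,-27,-4],"rot":[0,0,0],"claw":1},{"offset":[25,-27,-4],"rot":[0,0,0],"claw":1},{"offset":[25,-27,-4],"rot":[0,0,0],"claw":1},{"offset":[25,-27,-4],"rot":[0,0,0],"claw":1},{"offset":[25,-27,-4],"rot":[0,0,0],"claw":1},{"offset":[25,-27,-4],"rot":[0,0,0],"claw":1},{"offset":[25,-27,-4],"rot":[0,0,0],"claw":1},{"offset":[25,-27,-4],"rot":[0,0,0],"claw":1},{"offset":[25,-27,-4],"rot":[0,0,0],"claw":1}]' 60; python3 -c "
from h import *
go(TOP+.105*n,A)"
```

```text
clock: 2.15
position: [0.3277, -0.2841, 0.2907]
tool_rot: [3.141, -0.0, 0.24]
force: [0.9, -1.6, -0.4]
grip_width: 0.0853
t 2.15 pos [ 0.3277 -0.2841  0.2907] q [ 0.76  0.17 -0.2   2.02  0.04  0.96 -0.8 ] w 0.0853 F [ 0.9 -1.6 -0.4]
offset mm (tool) [  98.2 -108.5  -15.3] | 147.17371217299282
rotvec deg [-7.5 29.3 28.1]
```

```bash
python3 -m handwheel '[{"offset":[15,-18,0],"rot":[-1.5,5.9,5.6],"claw":1},{"offset":[10,-20,0],"rot":[-1.5,5.9,5.6],"claw":1},{"offset":[10,-20,0],"rot":[-1.5,5.9,5.6],"claw":1},{"offset":[8,-20,0],"rot":[-1.5,5.9,5.6],"claw":1},{"offset":[0,-20,0],"rot":[-1.5,5.9,5.6],"claw":1}]'; python3 -c "
from h import *
go(TOP+.105*n,A)"
```

```text
clock: 2.65
position: [0.3659, -0.1832, 0.2946]
tool_rot: [-3.14, -0.531, -0.266]
force: [2.0, 0.0, 0.5]
grip_width: 0.0853
t 2.65 pos [ 0.3659 -0.1832  0.2946] q [ 0.71 -0.09 -0.32  2.41 -0.3   0.3  -1.19] w 0.0853 F [2.  0.  0.5]
offset mm (tool) [ 25.5 -35.1   2. ] | 43.47278884378973
rotvec deg [-0.  -0.4 -0.1]
```

```bash
python3 -m handwheel '[{"offset":[10,-12,0],"rot":[0,0,0],"claw":1},{"offset":[10,-12,0],"rot":[0,0,0],"claw":1},{"offset":[5,-11,0],"rot":[0,0,0],"claw":1},{"offset":[0,0,15],"rot":[0,0,0],"claw":1},{"offset":[0,0,15],"rot":[0,0,0],"claw":1},{"offset":[0,0,0],"rot":[0,0,0],"claw":1}]'
python3 - <<'E'
from h import *
np.set_printoptions(precision=4,suppress=True)
go(TOP+.075*n,A)
f=imaging.grab_frame('wrist'); W=cloud(f); cv2.imwrite('pics/w1.png',f['color'][:,:,::-1])
for r in imaging.mark_of('cap_top','wrist'):
    u,v=np.round(r['uv']).astype(int); print(r['conf'],u,v,W[v,u])
for r in imaging.regions_of('cap','wrist'):
    m=r['region']&(f['range_z']>0); p=W[m]; h=(p-TOP)@n; k=np.abs(h-np.median(h[h>-.01]))<.004
    t=p[k]; c0=t.mean(0); nn=np.linalg.svd(t-c0)[2][2]; print(r['conf'],r['box'],m.sum(),k.sum(),'top c',c0,'n',nn)
    q=(t-c0)@np.column_stack([lev,np.cross(n,lev)])
    print('circle',cv2.minEnclosingCircle((q*1000).astype(np.float32)),np.percentile(h,[5,50,95]))
E
```

```text
clock: 3.25
position: [0.4099, -0.1589, 0.2794]
tool_rot: [-3.14, -0.524, -0.261]
force: [0.1, 0.4, -0.4]
grip_width: 0.0857
t 3.25 pos [ 0.4099 -0.1589  0.2794] q [ 0.76  0.   -0.53  2.38  0.05  0.24 -1.65] w 0.0857 F [ 0.1  0.4 -0.4]
offset mm (tool) [ 1.9 -0.2  0.4] | 1.95808770388652
rotvec deg [-0.2 -0.   0.1]
0.91 282 225 [ 0.4474 -0.1683  0.2151]
0.81 300 345 [ 0.3283 -0.1575  0.0495]
0.57 421 301 [ 0.392  -0.2113  0.3016]
0.74 [284.5, 220.7, 65.3, 71.4] 4102 3420 top c [ 0.4467 -0.1693  0.2158] n [-0.4746  0.133   0.8701]
circle ((-0.1728723645210266, -1.486228585243225), 24.757272720336914) [-0.024   0.0012  0.0025]
0.66 [428.5, 296.8, 52.4, 44.5] 1252 6 top c [ 0.3899 -0.2118  0.3042] n [ 0.15   -0.953   0.2633]
circle ((0.035929061472415924, 0.028499186038970947), 0.4272032082080841) [-0.1267 -0.1143 -0.1016]
0.57 [301.9, 335.6, 58.7, 53.3] 2557 1 top c [ 0.3917 -0.1576  0.333 ] n [0. 0. 1.]
circle ((0.0, 0.0), 9.999999747378752e-05) [-0.1177 -0.0875 -0.0764]
```

View pics/w1.png

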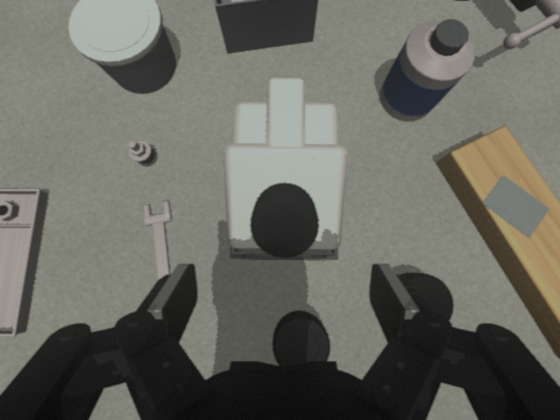

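```bash
sed -i 's/^TOP=.*A=/TOP=np.array([.4462,-.169,.2155]); A=/' h.py; python3 -c "
from h import *
go(TOP-.014*n,A)"
```

```text
t 3.4 pos [ 0.4097 -0.1592  0.2808] q [ 0.76 -0.   -0.52  2.38  0.05  0.24 -1.64] w 0.0852 F [-0.3 -0.7  0.4]
offset mm (tool) [-0.1  0.1 89.5] | 89.47089591295637
rotvec deg [-0.1 -0.1  0.1]
```

```bash
python3 -m handwheel '[{"offset":[0,0,15],"rot":[0,0,0],"claw":1},{"offset":[0,0,15],"rot":[0,0,0],"claw":1},{"offset":[0,0,15],"rot":[0,0,0],"claw":1},{"offset":[0,0,15],"rot":[0,0,0],"claw":1},{"offset":[0,0,12],"rot":[0,0,0],"claw":1},{"offset":[0,0,10],"rot":[0,0,0],"claw":1},{"offset":[0,0,7],"rot":[0,0,0],"claw":1},{"offset":[0,0,0],"rot":[0,0,0],"claw":1}]'; python3 -c "
from h import *
go(TOP-.014*n,A)
f=imaging.grab_frame('wrist'); cv2.imwrite('pics/w2.png',f['color'][:,:,::-1])
f=imaging.grab_frame('side'); crop(f,330,160,70,'pics/s2.png',4)"
```

```text
clock: 4.2
position: [0.4476, -0.1728, 0.222]
tool_rot: [3.139, -0.509, -0.26]
force: [0.6, -0.7, 1.0]
grip_width: 0.0853
t 4.2 pos [ 0.4476 -0.1728  0.222 ] q [ 0.73  0.21 -0.55  2.36  0.94  0.16 -2.52] w 0.0853 F [ 0.6 -0.7  1. ]
offset mm (tool) [-5.  -3.3 18.5] | 19.452820226208818
rotvec deg [0.  0.8 0.2]
```

View pics/w2.png

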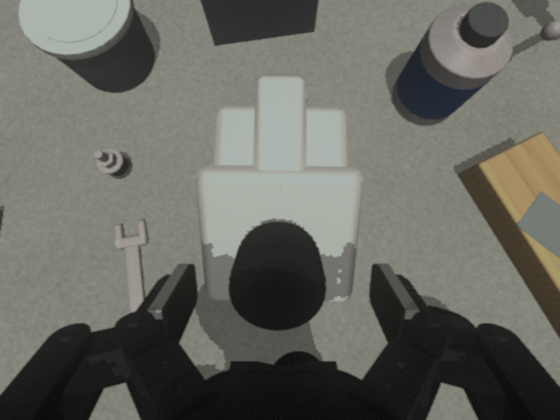

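View pics/s2.png

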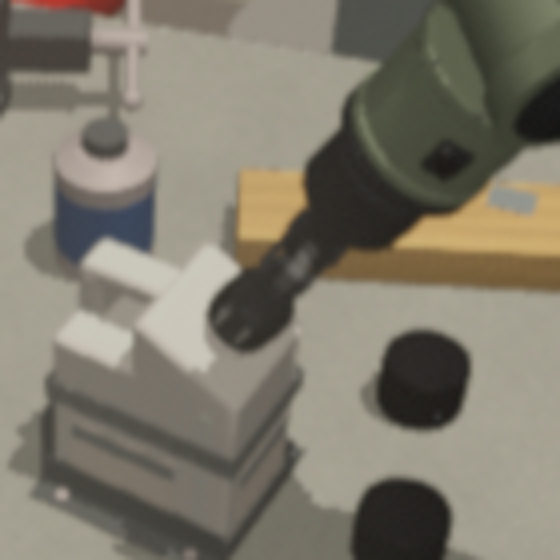

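The wrist ran into q6/q7 limits (near singular), so the tool lags. I'll back off, pre-spin the tool about its axis to give joint 7 room, then approach again.

```bash
python3 -m handwheel '[{"offset":[-5,-3,-10],"rot":[0,0,0],"claw":1},{"offset":[0,0,-15],"rot":[0,0,-4],"claw":1},{"offset":[0,0,-15],"rot":[0,0,-8],"claw":1},{"offset":[0,0,0],"rot":[0,0,-8],"claw":1},{"offset":[0,0,0],"rot":[0,0,-8],"claw":1},{"offset":[0,0,0],"rot":[0,0,-8],"claw":1},{"offset":[0,0,0],"rot":[0,0,-8],"claw":1},{"offset":[0,0,0],"rot":[0,0,-8],"claw":1},{"offset":[0,0,0],"rot":[0,0,-8],"claw":1},{"offset":[0,0,0],"rot":[0,0,-8],"claw":1},{"offset":[0,0,0],"rot":[0,0,-8],"claw":1},{"offset":[0,0,0],"rot":[0,0,-8],"claw":1}]'
cat >> h.py <<'E'
def spin(d): return A@R.from_euler('z',d,degrees=True).as_matrix()
E
python3 -c "
from h import *
go(TOP-.014*n,spin(-85))"
```

```text
clock: 5.5
position: [0.4273, -0.1646, 0.25]
tool_rot: [2.636, -0.066, 1.185]
force: [0.7, 0.3, -0.2]
grip_width: 0.0853
t 5.5 pos [ 0.4273 -0.1646  0.25  ] q [ 1.29  0.19 -1.15  2.35  0.84  0.28 -0.98] w 0.0853 F [ 0.7  0.3 -0.2]
offset mm (tool) [ 0.8  0.2 53.6] | 53.62406039844513
rotvec deg [-0.8  0.2 -3. ]
```

```bash
python3 -m handwheel '[{"offset":[0.5,0,8],"rot":[-0.5,0,-1.5],"claw":1},{"offset":[0.5,0,8],"rot":[0,0,-1.5],"claw":1},{"offset":[0,0,8],"rot":[0,0,0],"claw":1},{"offset":[0,0,0],"rot":[0,0,0],"claw":1}]';python3 -c "
from h import *
go(TOP-.014*n,spin(-85))"
```

```text
clock: 5.9
position: [0.4392, -0.1665, 0.2287]
tool_rot: [2.626, -0.044, 1.227]
force: [-0.0, 0.8, 0.3]
grip_width: 0.0856
t 5.9 pos [ 0.4392 -0.1665  0.2287] q [ 1.09  0.24 -0.97  2.37  1.13  0.26 -1.22] w 0.0856 F [-0.   0.8  0.3]
offset mm (tool) [-0.6  0.1 29.1] | 29.11037621738831
rotvec deg [-0.3  0.1 -0.3]
```

Good, tracking again with room on every joint.

```bash
python3 -m handwheel '[{"offset":[0,0,8],"rot":[0,0,0],"claw":1},{"offset":[0,0,8],"rot":[0,0,0],"claw":1},{"offset":[0,0,7],"rot":[0,0,0],"claw":1},{"offset":[0,0,5],"rot":[0,0,0],"claw":1},{"offset":[0,0,0],"rot":[0,0,0],"claw":1}]';python3 -c "
from h import *
go(TOP-.014*n,spin(-85))
f=imaging.grab_frame('wrist'); cv2.imwrite('pics/w3.png',f['color'][:,:,::-1])"
```

```text
clock: 6.4
position: [0.4526, -0.1703, 0.2047]
tool_rot: [2.625, -0.044, 1.226]
force: [-0.7, 0.5, 0.3]
grip_width: 0.0854
t 6.4 pos [ 0.4526 -0.1703  0.2047] q [ 0.98  0.31 -0.87  2.36  1.42  0.27 -1.51] w 0.0854 F [-0.7  0.5  0.3]
offset mm (tool) [-0.4 -0.2  1.4] | 1.4813346385878219
rotvec deg [-0.3  0.1 -0.3]
```

View pics/w3.png

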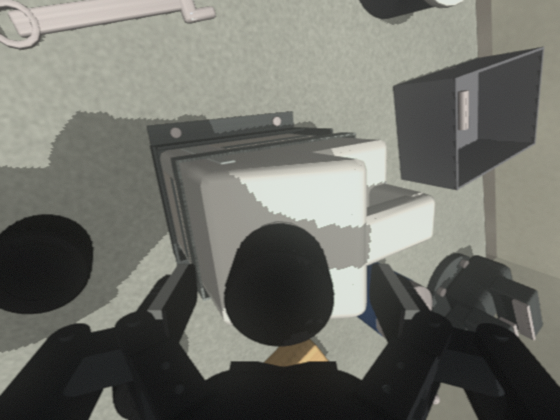

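The cap (279,285) lies centred between the open pads. I'll close on it.

```bash
python3 -m handwheel '[{"offset":[0,0,1],"rot":[0,0,0],"claw":-1},{"offset":[0,0,0],"rot":[0,0,0],"claw":-1},{"offset":[0,0,0],"rot":[0,0,0],"claw":-1},{"offset":[0,0,0],"rot":[0,0,0],"claw":-1},{"offset":[0,0,0],"rot":[0,0,0],"claw":-1},{"offset":[0,0,0],"rot":[0,0,0],"claw":-1}]' 70;python3 -c "
from h import *
go(TOP-.014*n,spin(-85))
s=status.observe();C=cur()[2];print('tool F',(C.T@s['force']).round(1),s['moment'].round(2))"
```

```text
clock: 7.05
position: [0.4525, -0.1705, 0.2036]
tool_rot: [2.626, -0.044, 1.226]
force: [-7.0, 1.6, 3.3]
grip_width: 0.0483
t 7.05 pos [ 0.4525 -0.1705  0.2036] q [ 0.98  0.31 -0.87  2.37  1.43  0.28 -1.52] w 0.0483 F [-7.   1.6  3.3]
offset mm (tool) [-0.2  0.4  0.4] | 0.6148230211793243
rotvec deg [-0.4  0.2 -0.3]
tool F [-0.7 -4.6 -6.4] [0.38 1.56 0.01]
```

```bash
python3 -m handwheel '[{"offset":[0,0,1.5],"rot":[0,0,0],"claw":-1},{"offset":[0,0,1.5],"rot":[0,0,0],"claw":-1},{"offset":[0,0,1.5],"rot":[0,0,0],"claw":-1},{"offset":[0,0,0],"rot":[0,0,0],"claw":-1}]' 90;python3 -c "
from h import *
go(TOP-.018*n,spin(-85))
s=status.observe();C=cur()[2];print('tool F',(C.T@s['force']).round(1),s['moment'].round(2))"
```

```text
clock: 7.45
position: [0.4547, -0.1711, 0.1997]
tool_rot: [2.626, -0.044, 1.226]
force: [-10.8, 1.8, 10.1]
grip_width: 0.0476
t 7.45 pos [ 0.4547 -0.1711  0.1997] q [ 0.97  0.33 -0.87  2.36  1.48  0.28 -1.56] w 0.0476 F [-10.8   1.8  10.1]
offset mm (tool) [-0.2  0.3 -0. ] | 0.38554130167355366
rotvec deg [-0.3  0.2 -0.3]
tool F [ -1.5  -4.3 -14.1] [ 0.26  1.57 -0.04]
```

```bash
python3 -m handwheel '[{"offset":[0,0,0],"rot":[0,0,-5],"claw":-1},{"offset":[0,0,0],"rot":[0,0,-7],"claw":-1},{"offset":[0,0,0],"rot":[0,0,-7],"claw":-1},{"offset":[0,0,0],"rot":[0,0,-7],"claw":-1}]' 90;python3 -c "
from h import *
go(TOP-.018*n,spin(-111))
s=status.observe();C=cur()[2];print('tool F',(C.T@s['force']).round(1),(C.T@s['moment']).round(2))"
```

```text
clock: 7.85
position: [0.4547, -0.1707, 0.1997]
tool_rot: [2.654, 0.179, 1.629]
force: [-10.6, 5.9, 8.0]
grip_width: 0.0479
t 7.85 pos [ 0.4547 -0.1707  0.1997] q [ 0.95  0.32 -0.85  2.37  1.48  0.27 -1.1 ] w 0.0479 F [-10.6   5.9   8. ]
offset mm (tool) [-0.7  0.2  0. ] | 0.6850505155356235
rotvec deg [-0.4 -0.  -0. ]
tool F [  5.   -4.8 -12.8] [1.45 1.04 0.12]
```

```bash
python3 -m handwheel '[{"offset":[0,0,0],"rot":[0,0,-8],"claw":-1},{"offset":[0,0,0],"rot":[0,0,-8],"claw":-1},{"offset":[0,0,0],"rot":[0,0,-8],"claw":-1},{"offset":[0,0,0],"rot":[0,0,-8],"claw":-1},{"offset":[0,0,0],"rot":[0,0,-8],"claw":-1}]' 90;python3 -c "
from h import *
go(TOP-.018*n,spin(-151))
s=status.observe();C=cur()[2];print('tool F',(C.T@s['force']).round(1),(C.T@s['moment']).round(2))
f=imaging.grab_frame('wrist'); cv2.imwrite('pics/w4.png',f['color'][:,:,::-1])"
```

```text
clock: 8.35
position: [0.4541, -0.1706, 0.1994]
tool_rot: [2.875, 0.447, 2.311]
force: [-15.3, 5.6, 9.9]
grip_width: 0.048
t 8.35 pos [ 0.4541 -0.1706  0.1994] q [ 0.93  0.31 -0.82  2.37  1.48  0.26 -0.4 ] w 0.048 F [-15.3   5.6   9.9]
offset mm (tool) [-1.2  0.1  0. ] | 1.228198007487674
rotvec deg [-0.3 -0.3  0. ]
tool F [  8.8  -3.2 -16.6] [1.03 2.33 0.14]
```

View pics/w4.png

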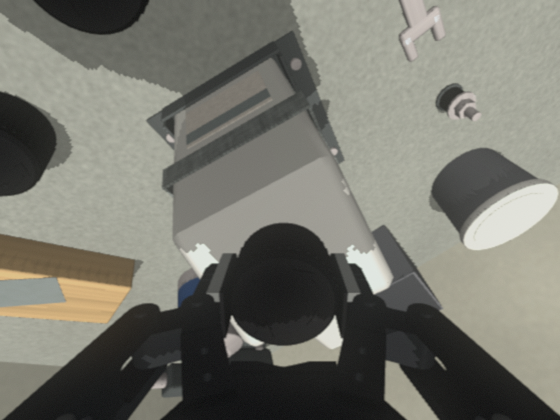

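```bash
python3 -m handwheel '[{"offset":[-0.5,0,0],"rot":[0,0,-8],"claw":-1},{"offset":[-0.3,0,0],"rot":[0,0,-8],"claw":-1},{"offset":[0,0,0],"rot":[0,0,-6],"claw":-1},{"offset":[0,0,0],"rot":[0,0,0],"claw":-1}]' 90;python3 -c "
from h import *
go(TOP-.018*n,spin(-173))
s=status.observe();C=cur()[2];print('tool F',(C.T@s['force']).round(1),(C.T@s['moment']).round(2))"
```

```text
clock: 8.8
position: [0.4541, -0.1713, 0.1995]
tool_rot: [3.075, 0.512, 2.737]
force: [-17.9, 6.2, 10.7]
grip_width: 0.0481
t 8.8 pos [ 0.4541 -0.1713  0.1995] q [ 0.92  0.31 -0.8   2.37  1.47  0.26 -0.01] w 0.0481 F [-17.9   6.2  10.7]
offset mm (tool) [-0.8  0.3  0. ] | 0.885822547824526
rotvec deg [-0.2 -0.4 -0. ]
tool F [ 11.3  -0.1 -18.6] [ 0.64  2.94 -0.15]
```

```bash
python3 -m handwheel '[{"offset":[-0.5,0,-2],"rot":[0,0,0],"claw":-1},{"offset":[0,0,-2],"rot":[0,0,0],"claw":-1},{"offset":[0,0,-2],"rot":[0,0,0],"claw":-1},{"offset":[0,0,-2],"rot":[0,0,0],"claw":-1},{"offset":[0,0,-2],"rot":[0,0,0],"claw":-1},{"offset":[0,0,0],"rot":[0,0,0],"claw":-1}]' 90;python3 -c "
from h import *
go(TOP-.008*n,spin(-173))
s=status.observe();C=cur()[2];print('tool F',(C.T@s['force']).round(1),(C.T@s['moment']).round(2))"
```

```text
clock: 9.4
position: [0.4495, -0.1705, 0.2082]
tool_rot: [3.072, 0.511, 2.732]
force: [-12.8, 3.3, -0.1]
grip_width: 0.0475
t 9.4 pos [ 0.4495 -0.1705  0.2082] q [ 0.94  0.28 -0.81  2.37  1.36  0.24  0.09] w 0.0475 F [-12.8   3.3  -0.1]
offset mm (tool) [-0.5  0.6 -0.1] | 0.8118409277009186
rotvec deg [-0.2 -0.5 -0.3]
tool F [11.4 -1.6 -6.4] [0.55 3.13 0.07]
```

```bash
python3 -m handwheel '[{"offset":[0.7,0,-2],"rot":[0,0,0],"claw":-1},{"offset":[0.7,0,-3],"rot":[0,0,0],"claw":-1},{"offset":[0,0,-4],"rot":[0,0,0],"claw":-1},{"offset":[0,0,-5],"rot":[0,0,0],"claw":-1},{"offset":[0,0,0],"rot":[0,0,0],"claw":-1}]' 90;python3 -c "
from h import *
go(TOP+.006*n,spin(-173))
s=status.observe();C=cur()[2];print('tool F',(C.T@s['force']).round(1),(C.T@s['moment']).round(2))"
```

```text
clock: 9.9
position: [0.4439, -0.1682, 0.2214]
tool_rot: [3.071, 0.515, 2.732]
force: [-0.5, -0.1, -0.7]
grip_width: 0.0476
t 9.9 pos [ 0.4439 -0.1682  0.2214] q [ 0.98  0.24 -0.85  2.37  1.21  0.23  0.23] w 0.0476 F [-0.5 -0.1 -0.7]
offset mm (tool) [ 0.8 -0.2  0.3] | 0.8795127973439032
rotvec deg [-0.1 -0.2 -0.3]
tool F [ 0.7 -0.3  0.4] [0.14 0.52 0.  ]
```

Forces have dropped to zero, so the cap is free. I'll keep lifting and look.

```bash
python3 -m handwheel '[{"offset":[0,0,-7],"rot":[0,0,0],"claw":-1},{"offset":[0,0,-8],"rot":[0,0,0],"claw":-1},{"offset":[0,0,-8],"rot":[0,0,0],"claw":-1},{"offset":[0,0,-8],"rot":[0,0,0],"claw":-1},{"offset":[0,0,-8],"rot":[0,0,0],"claw":-1},{"offset":[0,0,0],"rot":[0,0,0],"claw":-1}]' 90;python3 - <<'E'
from h import *
np.set_printoptions(precision=4,suppress=True)
go(TOP+.045*n,spin(-173))
f=imaging.grab_frame('side'); crop(f,320,170,60,'pics/s5.png',5)
f=imaging.grab_frame('wrist'); cv2.imwrite('pics/w5.png',f['color'][:,:,::-1])
# tray fit: top camera
for nm in ['side','top']:
    d=np.load(f'{nm}.npz'); W=d['W']
    f=imaging.grab_frame(nm)
    r=imaging.regions_of('tray',nm)
    if r:
        m=r[0]['region'].astype(np.uint8); W=cloud(f); p=W[(m>0)&(f['range_z']>0)]
        q=p[np.abs(p[:,2])<.03][:,:2]*1000
        print(nm,r[0]['conf'],cv2.minAreaRect(q.astype(np.float32)),'floor z',np.median(p[:,2]))
E
```

```text
clock: 10.5
position: [0.4254, -0.1634, 0.2553]
tool_rot: [3.072, 0.515, 2.732]
force: [-0.1, -1.4, -0.7]
grip_width: 0.0477
t 10.5 pos [ 0.4254 -0.1634  0.2553] q [ 1.26  0.16 -1.11  2.36  0.75  0.25  0.69] w 0.0477 F [-0.1 -1.4 -0.7]
offset mm (tool) [ 1.2 -0.1  0.3] | 1.271570332795057
rotvec deg [-0.2 -0.2 -0.3]
side 0.93 ((539.5008544921875, 233.47213745117188), (164.67807006835938, 203.47189331054688), 75.1263427734375) floor z 0.0026763946966535945
top 0.67 ((538.0480346679688, 240.9995880126953), (161.32730102539062, 197.6843719482422), 74.83399200439453) floor z 0.002744871122633885
```

View pics/s5.png

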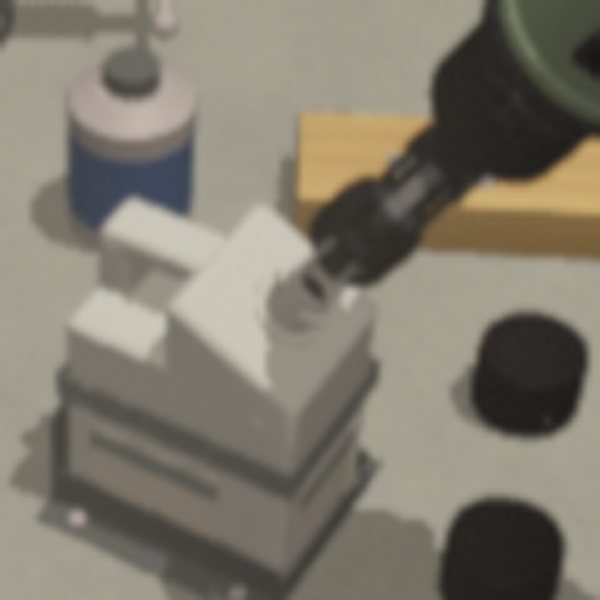

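View pics/w5.png

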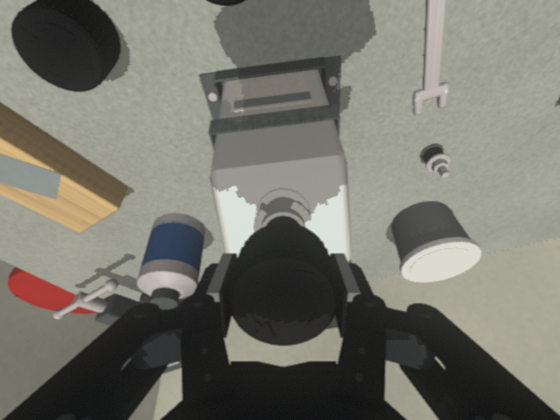

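The neck shows bare at (283,205), the cap is held in the gripper, and the canister hasn't moved. Next I'll go up and over to the tray, bringing the tool to vertical.

```bash
cat >> h.py <<'E'
def down():
    C=cur()[2]; y=C[:,1].copy(); y[2]=0; return tool(y,np.array([0,0,-1.]))
def dw(v): print('tool vec for world',v,np.round(cur()[2].T@np.array(v),1))
E
python3 -c "
from h import *
go([.43,-.13,.31],down()); dw([0,0,10]);dw([0,10,0]);dw([10,0,0])"
```

```text
t 10.8 pos [ 0.4252 -0.1629  0.2543] q [ 1.26  0.16 -1.1   2.36  0.75  0.25  0.69] w 0.0481 F [-0.6  0.5 -0.6]
offset mm (tool) [-19.8  35.7 -50.4] | 64.86534644412512
rotvec deg [ 3.5 29.5 -0.9]
tool vec for world [0, 0, 10] [-4.9  0.6 -8.7]
tool vec for world [0, 10, 0] [ 3.5  9.3 -1.3]
tool vec for world [10, 0, 0] [-8.   3.6  4.8]
```

```bash
python3 -m handwheel '[{"offset":[-7,1,-13],"rot":[0,0,0],"claw":-1},{"offset":[-7,1,-13],"rot":[0,0,0],"claw":-1},{"offset":[0,15,-13],"rot":[0.8,4,0],"claw":-1},{"offset":[5,20,-3],"rot":[0.8,6,0],"claw":-1},{"offset":[5,20,-3],"rot":[0.8,7,0],"claw":-1},{"offset":[5,20,-3],"rot":[0.8,7,0],"claw":-1},{"offset":[0,15,0],"rot":[0.3,5.5,-0.9],"claw":-1},{"offset":[0,0,0],"rot":[0,0,0],"claw":-1}]';python3 -c "
from h import *
go([.511,.244,.15],down()); dw([0,0,10]);dw([0,10,0]);dw([10,0,0])"
```

```text
clock: 11.6
position: [0.4379, -0.0743, 0.2995]
tool_rot: [3.13, 0.025, 2.768]
force: [-0.1, -0.3, -0.9]
grip_width: 0.0479
t 11.6 pos [ 0.4379 -0.0743  0.2995] q [ 1.07  0.38 -1.28  1.97  0.42  1.07  0.81] w 0.0479 F [-0.1 -0.3 -0.9]
offset mm (tool) [ 51.7 321.3 152. ] | 359.1542437218741
rotvec deg [ 0.7  1.4 -0. ]
tool vec for world [0, 0, 10] [ -0.2   0.1 -10. ]
tool vec for world [0, 10, 0] [3.6 9.3 0. ]
tool vec for world [10, 0, 0] [-9.3  3.6  0.3]
```

```bash
python3 -m handwheel '[{"offset":[4,25,2],"rot":[0.4,0.7,0],"claw":-1},{"offset":[4,25,4],"rot":[0.4,0.7,0],"claw":-1},{"offset":[5,30,10],"rot":[0,0,0],"claw":-1},{"offset":[5,30,15],"rot":[0,0,0],"claw":-1},{"offset":[5,30,15],"rot":[0,0,0],"claw":-1},{"offset":[5,30,15],"rot":[0,0,0],"claw":-1},{"offset":[5,30,15],"rot":[0,0,0],"claw":-1},{"offset":[5,30,15],"rot":[0,0,0],"claw":-1},{"offset":[5,30,15],"rot":[0,0,0],"claw":-1},{"offset":[5,30,15],"rot":[0,0,0],"claw":-1},{"offset":[3,20,10],"rot":[0,0,0],"claw":-1},{"offset":[0,0,0],"rot":[0,0,0],"claw":-1}]';python3 - <<'E'
from h import *
np.set_printoptions(precision=4,suppress=True)
go([.511,.244,.08],down())
f=imaging.grab_frame('wrist'); cv2.imwrite('pics/w6.png',f['color'][:,:,::-1]); W=cloud(f)
for t in ['tray_well','tray']:
    for r in imaging.mark_of(t,'wrist')[:2]:
        u,v=np.round(r['uv']).astype(int); print(t,r['conf'],u,v,W[v,u])
f=imaging.grab_frame('side'); crop(f,250,300,80,'pics/s6.png',4)
E
```

```text
clock: 12.8
position: [0.5024, 0.232, 0.1662]
tool_rot: [-3.137, 0.003, 2.767]
force: [0.2, -0.7, -0.1]
grip_width: 0.0478
t 12.8 pos [0.5024 0.232  0.1662] q [ 0.13  0.71 -0.99  1.83  0.71  1.    0.04] w 0.0478 F [ 0.2 -0.7 -0.1]
offset mm (tool) [-3.3 14.6 86.2] | 87.47439606947978
rotvec deg [-0.2  0.2  0. ]
tray_well 0.68 297 196 [0.5125 0.2422 0.0025]
tray 0.91 302 218 [0.5367 0.2386 0.0013]
```

View pics/w6.png

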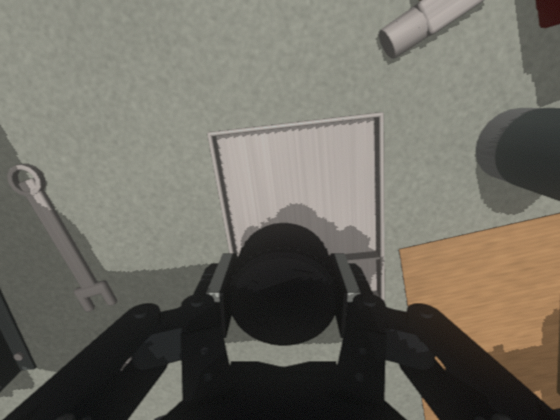

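View pics/s6.png

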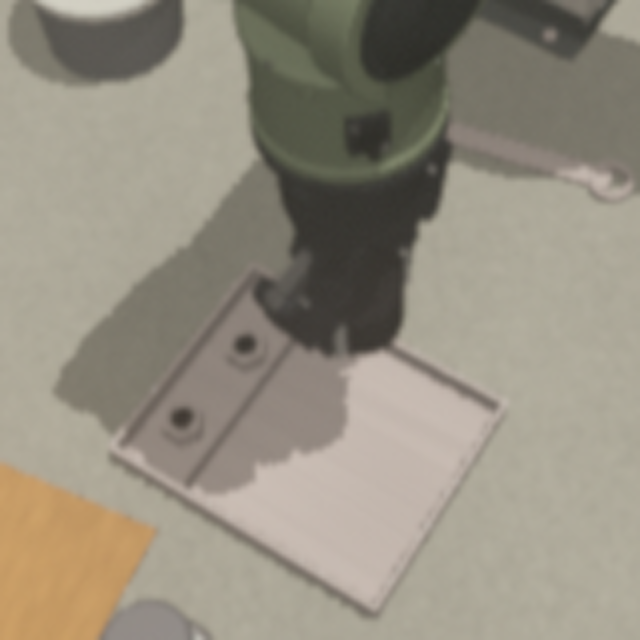

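The wide empty well is in front at (297,196), and the side view shows the cap coming down over it. I'll descend, slowing at the end.

```bash
python3 -m handwheel '[{"offset":[-2,7,15],"rot":[0,0,0],"claw":-1},{"offset":[-2,7,20],"rot":[-0.2,0.2,0],"claw":-1},{"offset":[0,0,20],"rot":[0,0,0],"claw":-1},{"offset":[0,0,20],"rot":[0,0,0],"claw":-1},{"offset":[0,0,20],"rot":[0,0,0],"claw":-1},{"offset":[0,0,15],"rot":[0,0,0],"claw":-1},{"offset":[0,0,10],"rot":[0,0,0],"claw":-1},{"offset":[0,0,8],"rot":[0,0,0],"claw":-1},{"offset":[0,0,4],"rot":[0,0,0],"claw":-1},{"offset":[0,0,0],"rot":[0,0,0],"claw":-1}]';python3 -c "
from h import *
go([.512,.243,.0226],down())
f=imaging.grab_frame('side'); crop(f,250,300,80,'pics/s7.png',4)"
```

```text
clock: 14.0
position: [0.512, 0.2408, 0.0354]
tool_rot: [-3.14, 0.001, 2.764]
force: [-0.3, 0.3, -0.2]
grip_width: 0.048
t 14.0 pos [0.512  0.2408 0.0354] q [ 0.02  0.9  -0.84  1.86  0.91  0.83 -0.11] w 0.048 F [-0.3  0.3 -0.2]
offset mm (tool) [ 0.9  2.  12.8] | 12.962113410674629
rotvec deg [-0.1  0.   0. ]
```

View pics/s7.png

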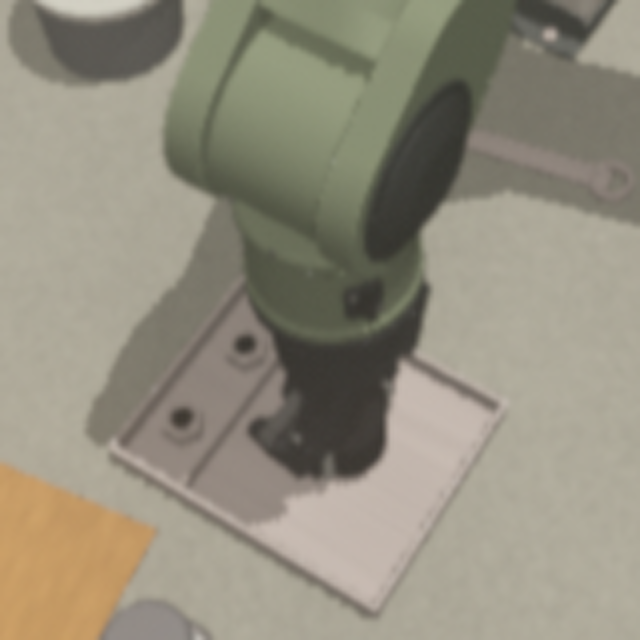

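```bash
python3 -m handwheel '[{"offset":[0,0,4],"rot":[0,0,0],"claw":-1},{"offset":[0,0,3],"rot":[0,0,0],"claw":-1},{"offset":[0,0,1.5],"rot":[0,0,0],"claw":-1},{"offset":[0,0,0],"rot":[0,0,0],"claw":-1}]'; python3 -m handwheel '[{"offset":[0,0,1],"rot":[0,0,0],"claw":-1},{"offset":[0,0,0],"rot":[0,0,0],"claw":-1}]';python3 -m handwheel '[{"offset":[0,0,1],"rot":[0,0,0],"claw":-1},{"offset":[0,0,0],"rot":[0,0,0],"claw":-1}]'
```

```text
clock: 14.45
position: [0.5119, 0.2408, 0.0268]
tool_rot: [-3.14, 0.001, 2.764]
force: [0.4, 0.1, 0.1]
grip_width: 0.0481
clock: 14.65
position: [0.512, 0.2408, 0.0259]
tool_rot: [-3.14, 0.001, 2.764]
force: [0.0, -0.2, -0.6]
grip_width: 0.0476
clock: 14.85
position: [0.512, 0.2408, 0.0249]
tool_rot: [-3.14, 0.001, 2.764]
force: [-0.6, 0.0, 0.3]
grip_width: 0.0477
```

```bash
for i in 1; do python3 -m handwheel '[{"offset":[0,0,1],"rot":[0,0,0],"claw":-1},{"offset":[0,0,0],"rot":[0,0,0],"claw":-1}]'; done; python3 -m handwheel '[{"offset":[0,0,1],"rot":[0,0,0],"claw":-1},{"offset":[0,0,0],"rot":[0,0,0],"claw":-1}]'
```

```text
clock: 15.05
position: [0.5121, 0.2408, 0.0246]
tool_rot: [-3.14, 0.001, 2.764]
force: [-3.2, -2.4, 13.4]
grip_width: 0.0478
clock: 15.25
position: [0.5122, 0.2409, 0.0245]
tool_rot: [-3.139, 0.002, 2.764]
force: [-7.3, -5.6, 32.8]
grip_width: 0.0478
```

```bash
python3 -m handwheel '[{"offset":[0,0,-1],"rot":[0,0,0],"claw":-1},{"offset":[0,0,-0.5],"rot":[0,0,0],"claw":-1},{"offset":[0,0,0],"rot":[0,0,0],"claw":-1}]' 20; python3 -m handwheel '[{"offset":[0,0,0],"rot":[0,0,0],"claw":0.2},{"offset":[0,0,0],"rot":[0,0,0],"claw":0.3},{"offset":[0,0,0],"rot":[0,0,0],"claw":0.5},{"offset":[0,0,0],"rot":[0,0,0],"claw":0.5}]'
```

```text
clock: 15.55
position: [0.5121, 0.2408, 0.0247]
tool_rot: [-3.14, 0.001, 2.764]
force: [-2.1, -1.6, 7.3]
grip_width: 0.0482
clock: 15.95
position: [0.512, 0.2408, 0.0244]
tool_rot: [-3.14, 0.001, 2.764]
force: [0.5, 0.0, 0.0]
grip_width: 0.0642
```

```bash
python3 -m handwheel '[{"offset":[0,0,-5],"rot":[0,0,0],"claw":0.5},{"offset":[0,0,-8],"rot":[0,0,0],"claw":0.5},{"offset":[0,0,-15],"rot":[0,0,0],"claw":0.5},{"offset":[0,0,-20],"rot":[0,0,0],"claw":0.5},{"offset":[0,0,-30],"rot":[0,0,0],"claw":0.5},{"offset":[0,0,-30],"rot":[0,0,0],"claw":0.5},{"offset":[0,-20,-30],"rot":[0,0,0],"claw":0.5},{"offset":[0,-30,-20],"rot":[0,0,0],"claw":0.5},{"offset":[0,-40,0],"rot":[0,0,0],"claw":0.5},{"offset":[0,-40,0],"rot":[0,0,0],"claw":0.5},{"offset":[0,-30,0],"rot":[0,0,0],"claw":0.5},{"offset":[0,0,0],"rot":[0,0,0],"claw":0.5}]'
python3 - <<'E'
from h import *
np.set_printoptions(precision=4,suppress=True)
ims=[]
for nm in ['side','top']:
    f=imaging.grab_frame(nm); W=cloud(f); cv2.imwrite(f'pics/{nm}8.png',f['color'][:,:,::-1])
    for r in imaging.regions_of('cap',nm):
        p=W[r['region']&(f['range_z']>0)]; print(nm,round(r['conf'],2),np.array(r['box']).astype(int),p.mean(0),np.percentile(p[:,2],[5,90]))
f=imaging.grab_frame('wrist'); cv2.imwrite('pics/w8.png',f['color'][:,:,::-1])
E
```

```text
clock: 17.15
position: [0.452, 0.0885, 0.1835]
tool_rot: [-3.137, 0.002, 2.761]
force: [-0.0, 0.4, -0.2]
grip_width: 0.0639
side 0.82 [366 184  23  19] [ 0.3335 -0.3026  0.0375] [0.0065 0.0507]
side 0.75 [256 329  26  32] [0.51   0.2453 0.0309] [0.0064 0.0391]
side 0.73 [359 222  22  26] [ 0.325  -0.1454  0.0387] [0.008  0.0507]
top 0.66 [203 212  14  14] [0.5112 0.2389 0.0497] [0.0281 0.0425]
top 0.55 [372 262  18  14] [ 0.3483 -0.3219  0.0677] [0.0021 0.0542]
top 0.39 [331 212  50  58] [ 0.498  -0.179   0.1285] [0.0001 0.196 ]
top 0.25 [331 221  13  13] [ 0.4584 -0.1729  0.1924] [0.1766 0.2067]
```

View pics/side8.png

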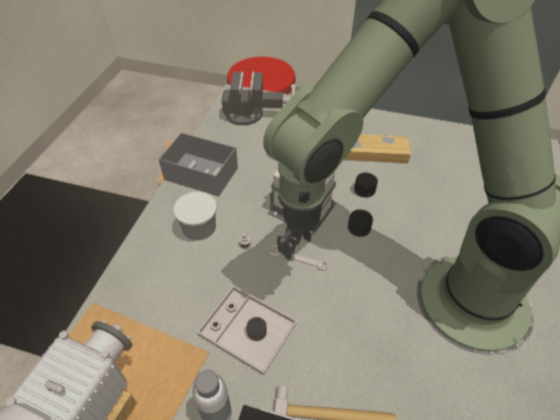

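View pics/top8.png

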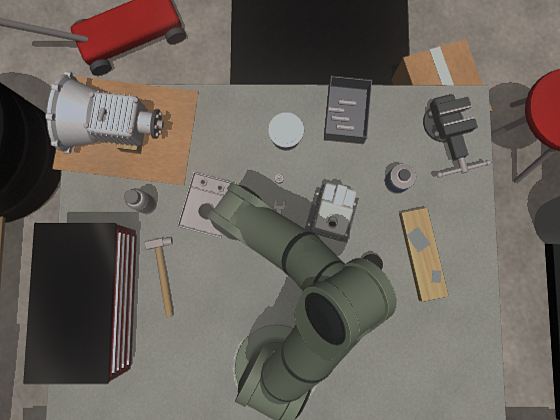

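Run:
```python
from h import *
f=imaging.grab_frame('side'); crop(f,250,325,50,'pics/s9.png',6)
s=status.observe(); print(s['clock'],s['force'],s['grip_width'],abs(s['qd']).max())
a=np.load('side.npz')['c'].astype(int); d=np.abs(a-f['color'].astype(int)).sum(-1)>90; print([ (k,d[y0:y1,x0:x1].mean().round(3)) for k,(x0,x1,y0,y1) in dict(tray=(195,300,285,370),can=(190,235,365,420),hammer=(270,400,385,420),tub=(170,220,190,240),caps=(345,380,170,238)).items()])
```

```text
17.45 [ 0.35544374 -0.21288703  0.7738    ] 0.06419159650941429 0.003914906919808505
[('tray', np.float64(0.093)), ('can', np.float64(0.0)), ('hammer', np.float64(0.0)), ('tub', np.float64(0.0)), ('caps', np.float64(0.324))]
```

View pics/s9.png

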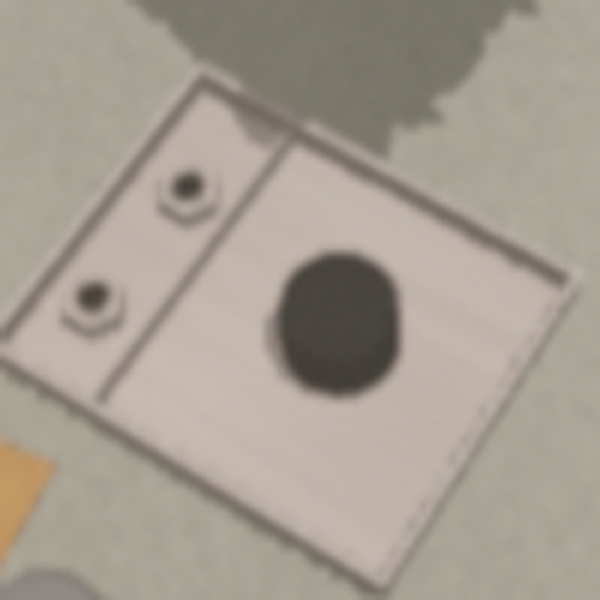

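The cap stands upright in the middle of the wide well, at crop (340,325), with its closed top up. The tray and nuts are where they were. The change flagged around the loose caps is the arm's shadow: their detected positions are still (366,184) and (359,222). I'm handing in.

```bash
python3 -c "
from workcell import bot
print(bot.job_done())"
```

```text
the job is handed in; nothing more can be done
None
```

The canister is open. Its cap stands upright, closed top up, in the wide empty well of the tray, and I handed the job in at about 17.5 s of the 51 s allowed.

- **Opening:** I gripped the cap on the slanted neck, pressed it about 4.5 mm, turned it 88° anticlockwise while held down, let it spring up and lifted it straight off along the axis. The force fell to zero as it came free, and the pictures show the bare neck.
- **Setting down:** I lowered the cap in 1 mm steps until it touched the tray floor. The last step pushed it to about 33 N at the wrist, more than I wanted. I eased off to about 7 N before opening the fingers.
- **Last checks:** The cap was found at about (0.511, 0.242), with its top 37–39 mm above the bench; 37 mm was expected. The tray, nuts, spray can, hammer and tub look unmoved, and the gripper was clear of everything with about zero force.

**Checks that failed or disagreed:**
- **First approach:** It ran into the limits of joints 6 and 7 and stopped about 19 mm short. I backed off, turned the tool about its axis and approached again.
- **Loose caps:** The before-and-after picture comparison flagged a change around the two loose caps, which I put down to the arm's shadow. The side camera still found both within a pixel of where they were.
- **Not checked:** I did not compare the solvent tin, timber, wrench and flange bolt before and after; I only saw them in the last pictures, partly behind the arm.

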